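Hold open the dry box that has the sawn specimen in it

TASK

One of the two clear-lidded dry boxes has the sawn, angular steel specimen in it; the other has only round resin mounts. Take the lid of the box with the sawn specimen by its bar handle, raise it to 60 degrees from shut and keep holding it there, so that I can reach in with both hands while most of the dry air stays in; the lid has no stay and must not be let drop. Finish still holding the handle with the lid steady at 60 degrees, and leave the other box shut, the things inside both boxes and the things on the bench where they are.

Things in the scene. Friction and masses are not known exactly. Their poses are not given: they have to be found in the camera images.
- box_left: dry box on the robot's left (y > 0), fixed: grey base, clear walls, white shelf inside, 180 deep (x) by 200 wide (y), rim 112 high, the shelf 45 above the bench. Origin: centre of its underside, on the bench; z up. Its front (drawer, round dial, free edge of the lid) looks along its -x, roughly to the robot (yaw up to 0.3 rad).
- box_right: dry box on the robot's right (y < 0), fixed: grey base, clear walls, white shelf inside, 180 deep (x) by 200 wide (y), rim 112 high, the shelf 45 above the bench. Origin: centre of its underside, on the bench; z up. Its front (drawer, round dial, free edge of the lid) looks along its -x, roughly to the robot (yaw up to 0.3 rad).
- box_left_handle: steel handle on the lid of box_left: round bar 10 diameter, 120 long, on two 10 thick posts 100 apart. Origin: middle of the bar; y along the bar, z square to the lid (up when shut). Bar axis 35 above the lid's top, 155 from the hinge line along the lid and 44 above it; when shut at x -65, z 156 of the box. It turns with the lid; the bar can turn between gripping fingers.
- box_right_handle: steel handle on the lid of box_right: round bar 10 diameter, 120 long, on two 10 thick posts 100 apart. Origin: middle of the bar; y along the bar, z square to the lid (up when shut). Bar axis 35 above the lid's top, 155 from the hinge line along the lid and 44 above it; when shut at x -65, z 156 of the box. It turns with the lid; the bar can turn between gripping fingers.
- box_left_lid (a joint): hinge angle of box_left's lid, rad: 0 shut, 1.047 at 60 degrees, stop at 1.40. It grows as the front edge swings up and back, away from the robot. 0.3 to 0.6 kg with its handle; no spring, stay or catch: it falls shut from every angle if let go.
- box_right_lid (a joint): hinge angle of box_right's lid, rad: 0 shut, 1.047 at 60 degrees, stop at 1.40. It grows as the front edge swings up and back, away from the robot. 0.3 to 0.6 kg with its handle; no spring, stay or catch: it falls shut from every angle if let go.
- box_left_hinge (a point): middle of the hinge line of box_left, at x +90, y 0, z 112 of the box; the line runs along the box's y. The lid is a clear plate, edged in aluminium, 8 thick, 200 wide, 190 deep (from the hinge line forward), its underside 1 above the rim.
- box_right_hinge (a point): middle of the hinge line of box_right, at x +90, y 0, z 112 of the box; the line runs along the box's y. The lid is a clear plate, edged in aluminium, 8 thick, 200 wide, 190 deep (from the hinge line forward), its underside 1 above the rim.
- specimen: the sawn specimen: one loose angular block of dark steel with a bright ground top, about 60 x 42 x 26 high, standing on the shelf inside one of the two boxes (either one), seen through the clear lid. Origin: centre of its underside, 45 above the bench.
- mount_a: loose round black resin mount, 30 diameter, 20 high, on the shelf of the box that has no specimen. Origin: centre of its underside.
- mount_b: another such round mount, on the shelf of the left box.
- mount_c: another such round mount, on the shelf of the right box.
- stage_insert: bystander: aluminium microscope stage insert, a flat ring 110 outside, 36 hole, 5 thick, lying loose on the bench right of the right box. Origin: centre of its underside.
- wash_bottle: bystander: white bottle 60 diameter, 160 high, standing left of the left box, loose. Origin: centre of its underside.
- objective: bystander: steel microscope objective, 33 diameter, 48 high, standing right of the right box, loose. Origin: centre of its underside.

How it is judged:
By the outcome, as a careful person would: the job done as asked, in the order asked, and still so for the second after the job is handed in, while the arm keeps its last pose, push and grip.
It also fails if it takes over 38 s, if anything falls off the work surface, if the arm or the gripper's body presses on something with over 40 N, if the wrist force passes 120 N, or if a joint passes its speed limit or range.

ROBOT

A 7-joint arm with a two-finger parallel gripper is mounted at the origin on the work surface. World frame = base frame: x ahead of the robot, y to its left, z up, the work surface at z = 0. Lengths are in m, angles in degrees, forces in N, time in s.
With the tool pointing down it reaches from about 0.4 to 0.925 m from the base axis. Payload 4.1 kg.
Tool frame: the origin (TCP) lies midway between the tips of the shut fingers; the grasp point (between the pads) lies 19 mm behind it; z points along the fingers, y is the line along which they close (so a half turn about z gives the same grasp; the last joint's range is limited). The gripper opens to 85 mm and grips with 20 to 120 N. Pads are 22 mm wide; open, the fingers measure 114 mm over their backs; the gripper's body (76 mm by 85 mm) begins 54 mm behind the grasp point. The pads swing forward as they close: fully open they stand 13 mm farther back than shut.
Start: joints at [-79.698, 22.827, 2.584, 88.041, -1.071, 69.15, -2.905], TCP at [0.179, 0.625, 0.204] pointing down, gripper open.
Joint ranges: [-161.44, 161.44], [-28.35, 127.94], [-78.24, 83.42], [0, 140.83], [-78.03, 258.03], [13.02, 114.36], [-168.23, 168.23]. Speed limits (degrees/s): [147.25, 147.25, 180, 180, 180, 180, 180].

INTERFACE

Orientations are given as [roll, pitch, yaw] about the fixed x, y, z axes, in that order (R = Rz(yaw) Ry(pitch) Rx(roll)).
In Python, from station import arm gives the robot as it stands.
- The arm moves only by the tool arm_command, never from a script. Its argument "increments" is one flat list of numbers, 4 for each row, row after row: the shift along the tool's x, y, z as a fraction of full scale, then the turn about the tool's z as a fraction of full scale. A call has 1 to 12 rows; each row is the pose to reach, as a shift and turn from the pose commanded when the call began, along the tool's axes at that moment, turning the shorter way round; what a row does not reach only later rows make up. Full scale, the value 1, is 20 cm for a shift and pi rad for a turn. A row lasts 1/8 s, in which the tool goes at most 62.5 mm and 10.7 degrees, less where a joint would pass 70% of its speed; a pose out of reach is approached as far as the arm can. A call with a number of a shift or a turn outside -1 to 1 is refused whole. A call with a gripper value outside its range is refused whole. "grip" is the closure, from 0 (fully open) to 1 (shut), set as the call begins (left out, the last holds). The fingers move at their own pace and stop on an object; the grip force is fixed at half the most. Time passes only in rows, so rows that repeat a pose let the fingers close. It gives the time, the measured TCP pose, the force, the opening and the grip force at its end, in the units of the state.
- arm.state(): the state, without advancing time (a new reading comes with each control period).
- arm.camera(name): name is "scene" or "side" or "wrist"; returns a dict with "color" (400x640x3 uint8, red, green, blue), "range_z" (400x640 float32, m along the optical axis (not along the pixel's ray), 0 where there is no reading), "intrinsics" (3x3 intrinsics, pixels), "view" (4x4, takes a point from world to camera coordinates); the wrist camera has in their place "mount" (4x4, takes a point from camera to tool coordinates, whose origin is the TCP and whose axes are the flange's). Camera axes: x right, y up, looking along -z (the intrinsics and any distortion apply to the point x, -y, -z); pixel columns grow to the right and rows downward; lengths in m; the calibration is good to about 2 mm. The wrist camera is an equidistant fisheye: a pixel r from the principal point sees the ray r / f radians off the axis. A picture is of the moment at which its call begins: read the wrist's pose just before it.
- arm.finish_job(): hands the job in; it is judged then, once.
Trained networks look in a picture, given as the dict that the camera call returned (one of the last four; its "shot" number tells which), for a name from the list of things; names that differ only in an ending like _2 or _b are one class to them, and where a whole thing is asked for, a point or a joint stands for the part that bears it (a point fixed in the world has none). Each returns a list of dicts, best first, with "p" (0 to 1); they miss things now and then, are a little off and sometimes report something else, mostly with a low value. They report only what shows in the picture. A call takes as long as a camera call.
- arm.spot_in(picture, thing): "point" ([column, row] in pixels, amid what is visible of it).
- arm.cut_out(picture, thing): "pixels" (400x640 bool, what is visible of it) and "point" ([column, row] in pixels, amid what is visible of it).
- arm.tip_of(picture, thing): "point" ([column, row] in pixels: a listed point, or the origin of a listed thing).
The state is a dict: "t": time; "qpos": joint angles; "joint_vel": joint speeds; "joint_torque": joint torques, N m; "tool_pos": TCP position; "eef_rot": TCP orientation; "force": force on the tool from outside, world axes, zero at the start; "ft_torque": the same for the moment, N m; "grip_width": finger opening in m; "grip_force": force on a finger pad.
Only numpy, scipy, OpenCV 4.12 (cv2) and the standard library are available. Lean on these libraries where they do the work, as an engineer would, in place of code of your own. Each camera call takes 0.05 s, during which the arm holds its last target. There are 200 camera calls.

## Working session

There is one attempt and no reset: what is moved stays moved. The work goes in short steps, Python scripts to look and compute and a tool call to move; the robot and the scene stay as the last step left them, time stands still between calls to the robot, and variables do not carry over. Pictures are saved under pics/ and viewed, at most 10 in all, crops included, and the job is handed in when it is done.

Besides the shell and the picture viewer there is one more tool, called after "Emit:" by a JSON object that holds its "name" and its "arguments". arm_command: Moves the arm, as the interface text tells. Shift numbers are shares of 20 cm and turn numbers shares of pi rad, none past 1 either way. Its arguments: {"type":"object","properties":{"increments":{"type":"array"},"grip":{"type":"number"}},"required":["increments"]}

```bash
mkdir -p pics
cat > h.py <<'E'
import numpy as np, cv2
from station import arm
from scipy.spatial.transform import Rotation as Rn
def px2w(c,p,win=0):
    u,v=int(round(p[0])),int(round(p[1])); z=c['range_z'][max(v-win,0):v+win+1,max(u-win,0):u+win+1]; z=z[z>0]
    if z.size==0: return None
    return ray(c,p,np.median(z))
def ray(c,p,z):
    K=c['intrinsics']; q=np.array([(p[0]-K[0,2])/K[0,0]*z,-(p[1]-K[1,2])/K[1,1]*z,-z,1])
    return (np.linalg.inv(c['view'])@q)[:3]
def atz(c,p,h):
    o=np.linalg.inv(c['view'])[:3,3]; d=ray(c,p,1.)-o
    return o+d*(h-o[2])/d[2]
E
python3 - <<'E'
from h import *
s=arm.state(); print(s)
for n in ('scene','side'):
    c=arm.camera(n); cv2.imwrite(f'pics/{n}1.png',c['color'][...,::-1]); print(n,c['intrinsics'].tolist(),c['view'].round(3).tolist(),[k for k in c])
    for t in ('specimen','mount_a','box_left_handle','box_right_handle','box_left_hinge','box_right_hinge','box_left','box_right','wash_bottle'):
        r=arm.tip_of(c,t)[:3]
        h={'h':0}
        z=.045 if t in('specimen','mount_a') else .156 if 'handle' in t else .112 if 'hinge' in t else 0
        print(t,[(round(float(x['p']),2),np.round(x['point']).tolist(),atz(c,x['point'],z).round(3).tolist()) for x in r])
E
```

```text
{'t': 0.0, 'qpos': array([-79.69893952,  22.87291595,   2.57873986,  88.11623551,
        -1.07252873,  69.14967459,  -2.90485174]), 'joint_vel': array([-0.0546677 ,  0.04961561, -0.11154362, -0.00048891,  0.00281037,
        0.04818847, -0.05123143]), 'joint_torque': array([ 1.14107999e-03, -4.75116456e+01,  1.36485893e+00, -2.54221863e+01,
        1.14628367e-02,  9.18507372e-03,  2.40412916e-07]), 'tool_pos': array([0.17864135, 0.62423461, 0.20283574]), 'eef_rot': array([-1.79885488e+02,  6.33160516e-03,  1.64034092e+02]), 'force': array([ 0.10975715, -0.02394799, -0.22554531]), 'ft_torque': array([-0.02312306, -0.0078809 ,  0.04013575]), 'grip_force': 0.0, 'grip_width': 0.08536084549544677}
scene [[415.47882410929407, 0.0, 318.46658063589655], [0.0, 415.47882410929407, 200.09780071915856], [0.0, 0.0, 1.0]] [[-0.756, 0.654, -0.015, 0.42], [-0.482, -0.541, 0.69, 0.174], [0.443, 0.529, 0.724, -1.486], [0.0, 0.0, 0.0, 1.0]] ['color', 'range_z', 'intrinsics', 'view', 'shot']
specimen []
mount_a []
box_left_handle [(0.68, [381.0, 223.0], [0.501, 0.184, 0.156])]
box_right_handle [(0.57,
[... 413 characters left out ...]
 318.29537735714], [0.0, 385.4371331324982, 200.03553428631915], [0.0, 0.0, 1.0]] [[0.93, -0.368, -0.007, -0.509], [0.208, 0.511, 0.834, -0.195], [-0.303, -0.777, 0.552, -1.024], [0.0, 0.0, 0.0, 1.0]] ['color', 'range_z', 'intrinsics', 'view', 'shot']
specimen []
mount_a []
box_left_handle [(0.52, [285.0, 156.0], [0.511, 0.199, 0.156])]
box_right_handle [(0.62, [306.0, 233.0], [0.438, -0.205, 0.156])]
box_left_hinge [(0.91, [322.0, 156.0], [0.654, 0.228, 0.112])]
box_right_hinge [(0.87, [367.0, 230.0], [0.604, -0.2, 0.112])]
box_left [(0.91, [299.0, 193.0], [0.554, 0.203, 0.0])]
box_right [(0.85, [338.0, 271.0], [0.523, -0.203, 0.0])]
wash_bottle [(0.76, [266.0, 167.0], [0.497, 0.432, 0.0])]
```

View pics/scene1.png

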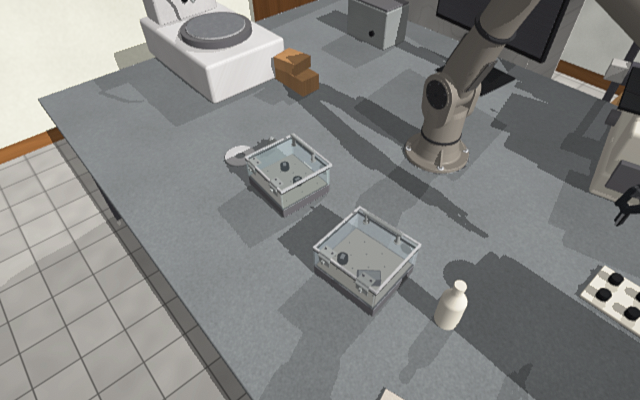

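View pics/side1.png

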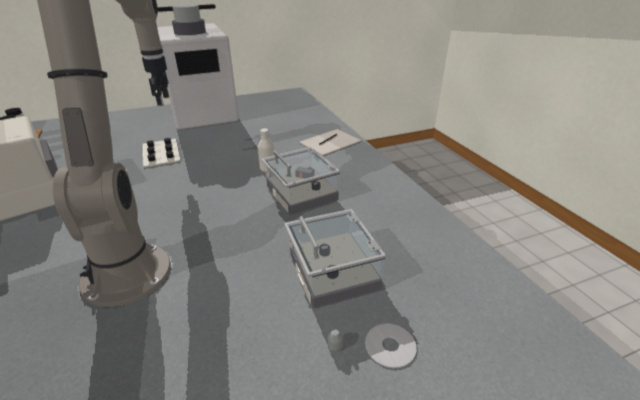

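The scene picture shows one round mount at (342,258) and an angular block at (370,275) in the left box, and two round mounts at (285,166) and (297,180) in the right box. The side view agrees, with the block at (304,171) in the left box. So the left box is the target, and I'll check it from near.

Emit:
{"name": "arm_command", "arguments": {"increments": [-0.25,-0.2,-0.25,0,-0.5,-0.42,-0.5,0,-0.75,-0.63,-0.6,0,-1,-0.84,-0.6,0,-1,-0.84,-0.6,0,-1,-0.84,-0.6,0], "grip": 0}}

```text
t: 1.75
tool_pos: [0.3284, 0.405, 0.3254]
eef_rot: [179.9, 0.1, 163.6]
force: [-1.0, 0.4, 0.1]
grip_width: 0.0857
grip_force: 0.0
```

Emit:
{"name": "arm_command", "arguments": {"increments": [-0.15,-0.12,0,0.05,-0.3,-0.25,0,0.11,-0.45,-0.38,0,0.16,-0.6,-0.5,0,0.21,-0.75,-0.63,0,0.26,-0.9,-0.75,0,0.31,-1,-0.84,0,0.36,-1,-0.84,0,0.36,-1,-0.84,0,0.36]}}

```text
t: 2.88
tool_pos: [0.4701, 0.1938, 0.3237]
eef_rot: [-180.0, -0.1, 99.5]
force: [0.0, -0.9, 0.1]
grip_width: 0.0852
grip_force: 0.0
```

```bash
cat >> h.py <<'E'
def wray(c,s,p,back=False):
    K=c['intrinsics']; d=np.array([p[0]-K[0,2],p[1]-K[1,2]]); r=np.hypot(*d); th=r/K[0,0]
    v=np.array([d[0]/max(r,1e-9)*np.sin(th),-d[1]/max(r,1e-9)*np.sin(th),-np.cos(th)])
    T=np.eye(4); T[:3,:3]=Rn.from_euler('xyz',s['eef_rot'],degrees=True).as_matrix(); T[:3,3]=s['tool_pos']
    M=T@c['mount']; return M[:3,3],M[:3,:3]@v
def watz(c,s,p,h):
    o,d=wray(c,s,p); return o+d*(h-o[2])/d[2]
E
python3 - <<'E'
from h import *
s=arm.state(); print(s['t'],s['tool_pos'],s['eef_rot'],s['qpos'])
c=arm.camera('wrist'); cv2.imwrite('pics/w1.png',c['color'][...,::-1]); print(c['mount'].round(3).tolist(),c['intrinsics'][0])
for t,z in (('specimen',.045),('mount_b',.045),('box_left_handle',.156),('box_left_hinge',.112)):
    print(t,[(round(float(x['p']),2),np.round(x['point']).tolist(),watz(c,s,x['point'],z).round(4).tolist()) for x in arm.tip_of(c,t)[:3]])
r=arm.cut_out(c,'box_left_handle')
for x in r[:1]:
    v,u=np.nonzero(x['pixels']); m=np.c_[u,v].astype(float)
    P=np.array([watz(c,s,q,.156) for q in m])[:,:2]; 
    print(x['p'],len(m),cv2.fitLine(P.astype(np.float32),cv2.DIST_HUBER,0,.01,.01).ravel(),P.min(0),P.max(0))
E
```

```text
2.875 [0.47014024 0.19382781 0.32369422] [-1.79965498e+02 -5.34116403e-02  9.94738982e+01] [-50.97709528   4.16883699  25.51232018  97.11239802  -1.88890804
  79.14818555 -15.69348204]
[[-0.0, 0.963, 0.271, 0.068], [1.0, 0.0, 0.0, 0.001], [-0.0, 0.271, -0.963, -0.17], [0.0, 0.0, 0.0, 1.0]] [309.70691629   0.         317.72879464]
specimen []
mount_b []
box_left_handle [(0.86, [338.0, 187.0], [0.4952, 0.1852, 0.156])]
box_left_hinge [(0.68, [371.0, 169.0], [0.5376, 0.2058, 0.112]), (0.6, [455.0, 186.0], [0.6573, 0.2039, 0.112])]
0.88 1079 [ 0.11961038 -0.9928209   0.49553505  0.18640694] [0.48061715 0.12187701] [0.50839293 0.24347912]
```

View pics/w1.png

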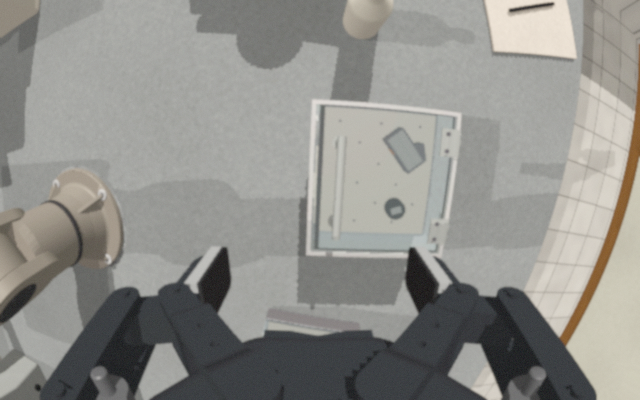

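The wrist picture shows the angular block at (405,148) and a single round mount at (395,208). The bar runs from (341,137) to (337,237). The left box is confirmed, so I'll align above the bar and measure again from nearer.

Emit:
{"name": "arm_command", "arguments": {"increments": [-0.03,0.06,-0.0,0.008,-0.057,0.13,0.15,0.0144,-0.057,0.13,0.4,0.0144,-0.057,0.13,0.5,0.0144,-0.057,0.13,0.5,0.0144,-0.057,0.13,0.5,0.0144]}}

```text
t: 3.92
tool_pos: [0.4997, 0.1848, 0.2251]
eef_rot: [179.9, -0.0, 96.6]
force: [0.9, 0.7, -0.5]
grip_width: 0.0854
grip_force: 0.0
```

Run:
```python
from h import *
s=arm.state(); print(s['t'],s['tool_pos'],s['eef_rot'],s['qpos'])
c=arm.camera('wrist'); cv2.imwrite('pics/w2.png',c['color'][...,::-1])
R=Rn.from_euler('xyz',s['eef_rot'],degrees=True).as_matrix()
for x in arm.tip_of(c,'box_left_handle')[:2]: print(x['p'],x['point'],watz(c,s,x['point'],.156))
for x in arm.cut_out(c,'box_left_handle')[:1]:
    v,u=np.nonzero(x['pixels']); P=np.array([watz(c,s,q,.156) for q in np.c_[u,v].astype(float)])[:,:2]
    l=cv2.fitLine(P.astype(np.float32),cv2.DIST_HUBER,0,.01,.01).ravel()
    print(x['p'],len(u),l,P.min(0),P.max(0),np.degrees(np.arctan2(-l[0]*np.sign(l[1]),abs(l[1]))))
    t=np.r_[l[2:],.156]-s['tool_pos']; print('tool shift',R.T@t)
```

```text
3.925 [0.49973181 0.18483814 0.22507098] [ 1.79876386e+02 -3.05167997e-02  9.65992090e+01] [-48.25604335  10.60264998  26.87496133 103.11327321  -5.16720534
  67.36248341 -13.19488047]
0.66 [312.1, 202.6] [0.49681931 0.18244748 0.156     ]
0.84 1978 [ 0.11816824 -0.9929936   0.49656066  0.18490878] [0.48373616 0.12036645] [0.50974752 0.2428929 ] 6.786398
tool shift [ 0.00039782 -0.00329103  0.06906426]
```

View pics/w2.png

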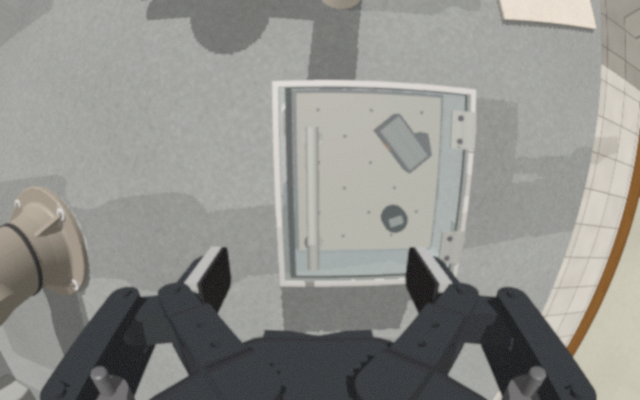

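The bar lies at columns 307–316, rows 127–268, about midway between the fingers. I'll descend and close on it.

Emit:
{"name": "arm_command", "arguments": {"increments": [0,-0.016,0.15,0,0,-0.016,0.3,0,0,-0.016,0.4,0,0,-0.016,0.44,0,0,-0.016,0.44,0,0,-0.016,0.44,0]}}

```text
t: 4.82
tool_pos: [0.4962, 0.1848, 0.137]
eef_rot: [179.9, -0.1, 96.6]
force: [-0.7, 0.2, -0.3]
grip_width: 0.0854
grip_force: 0.0
```

Emit:
{"name": "arm_command", "arguments": {"increments": [0,0,0,0,0,0,0,0,0,0,0,0,0,0,0,0,0,0,0,0,0,0,0,0,0,0,0,0,0,0,0,0], "grip": 1}}

```text
t: 5.82
tool_pos: [0.4953, 0.1844, 0.1359]
eef_rot: [180.0, -0.0, 96.6]
force: [-0.3, -0.7, -0.6]
grip_width: 0.0003
grip_force: 0.0
```

Run:
```python
from h import *
s=arm.state(); print(s)
```

```text
{'t': 5.825, 'qpos': array([-47.00452904,  15.48987609,  26.00426138, 109.70079469,
        -8.0686289 ,  56.56936598, -10.71900054]), 'joint_vel': array([ 0.02413681, -0.02746815, -0.01803321,  0.11130445, -0.12413551,
       -0.01379141, -0.00051548]), 'joint_torque': array([ 4.67816717e-04, -3.40498066e+01,  3.55130285e+00, -2.25050318e+01,
        9.88724234e-03,  1.15551913e-03,  2.16943238e-05]), 'tool_pos': array([0.49531726, 0.18442116, 0.13590478]), 'eef_rot': array([ 1.79994979e+02, -4.01686133e-03,  9.66419577e+01]), 'force': array([-0.31179009, -0.67228   , -0.63810362]), 'ft_torque': array([ 0.00948615, -0.03180406, -0.06776923]), 'grip_force': 0.0, 'grip_width': 0.00027011526864456436}
```

The fingers shut on nothing. I'll look before moving on.

Run:
```python
from h import *
out=[]
for n,(u,v) in (('scene',(380,230)),('side',(290,165)),):
    c=arm.camera(n)
    for t,z in (('box_left_handle',.156),('box_left_hinge',.112)):
        print(n,t,[(round(float(x['p']),2),np.round(x['point']).tolist(),atz(c,x['point'],z).round(3).tolist()) for x in arm.tip_of(c,t)[:2]])
    out.append(cv2.resize(c['color'][v-70:v+70,u-65:u+65,::-1],None,fx=3,fy=3,interpolation=cv2.INTER_CUBIC))
cv2.imwrite('pics/miss.png',np.hstack(out))
s=arm.state()
c=arm.camera('wrist'); cv2.imwrite('pics/w3.png',c['color'][...,::-1])
for x in arm.cut_out(c,'box_left_handle')[:1]: print('wrist',x['p'],x['point'],watz(c,s,x['point'],.156))
```

```text
scene box_left_handle [(0.58, [382.0, 225.0], [0.503, 0.19, 0.156])]
scene box_left_hinge [(0.73, [342.0, 270.0], [0.651, 0.2, 0.112])]
side box_left_handle [(0.55, [284.0, 158.0], [0.506, 0.187, 0.156])]
side box_left_hinge [(0.68, [325.0, 159.0], [0.656, 0.206, 0.112]), (0.55, [302.0, 194.0], [0.506, 0.028, 0.112])]
```

View pics/miss.png

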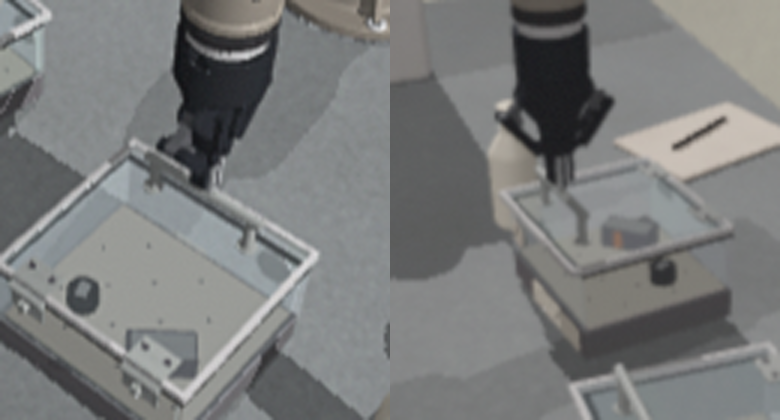

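View pics/w3.png

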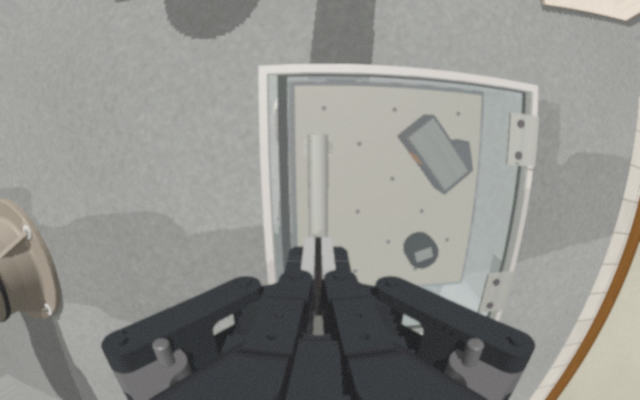

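The scene crop shows the fingertips ending at about the bar top (205,185), not below it. In the wrist view the shut tips at (318,240) lie in line with the bar (318,134–235). I'll check heights with the range images.

Run:
```python
from h import *
s=arm.state(); c=arm.camera('wrist')
T=np.eye(4); T[:3,:3]=Rn.from_euler('xyz',s['eef_rot'],degrees=True).as_matrix(); T[:3,3]=s['tool_pos']; M=T@c['mount']
def w(p):
    o,d=wray(c,s,p); f=-M[:3,2]; z=c['range_z'][p[1],p[0]]; return (o+d*z/(d@f)).round(4) if z else None
for p in [(318,150),(318,170),(318,190),(318,210),(318,225),(310,243),(327,243),(310,260),(264,150),(300,70),(528,170),(200,130),(455,180),(300,110)]: print(p,w(p))
def proj(P):
    q=np.linalg.inv(M)@np.r_[P,1]; d=np.array([q[0],-q[1],-q[2]]); th=np.arctan2(np.hypot(d[0],d[1]),d[2]); K=c['intrinsics']
    return K[:2,2]+K[0,0]*th*d[:2]/np.hypot(d[0],d[1])
print('tcp px',proj(s['tool_pos']),'bar mid',proj([.4966,.1849,.156]))
for n in('scene','side'):
    g=arm.camera(n)
    for P in (s['tool_pos'],[.4966,.1849,.156],[.4966-.12*.05,.1849+.05,.156],[.4966+.12*.05,.1849-.05,.156]):
        q=g['view']@np.r_[P,1]; K=g['intrinsics']; u=(K[0,2]+K[0,0]*q[0]/-q[2],K[1,2]-K[1,1]*q[1]/-q[2]); print(n,np.round(u,1),round(-q[2],3),g['range_z'][int(round(u[1])),int(round(u[0]))])
    for x in arm.cut_out(g,'box_left_handle')[:1]:
        v,u=np.nonzero(x['pixels']); Q=np.array([px2w(g,a) for a in zip(u,v) if g['range_z'][a[1],a[0]]>0]); print(n,len(u),np.percentile(Q,[10,50,90],axis=0).round(3).tolist())
```

```text
(318, 150) [0.4907 0.2351 0.1598]
(318, 170) [0.4918 0.2257 0.1604]
(318, 190) [0.4929 0.216  0.1606]
(318, 210) [0.4941 0.2062 0.1614]
(318, 225) [0.495  0.1984 0.1612]
(310, 243) [0.4918 0.1937 0.1737]
(327, 243) [0.4996 0.1948 0.174 ]
(310, 260) [0.4921 0.1947 0.193 ]
(264, 150) [0.4589 0.2272 0.1209]
(300, 70) [0.4753 0.2772 0.1212]
(528, 170) [0.641  0.2393 0.1216]
(200, 130) [ 0.3697  0.2261 -0.0004]
(455, 180) [0.5822 0.2235 0.1205]
(300, 110) [0.478  0.2533 0.1204]
tcp px [315.68133242 232.13087871] bar mid [318.08050876 245.62979046]
scene [381.9 227.5] 1.071 1.0865217
scene [382.4 222.8] 1.056 1.0333643
scene [398.8 233.1] 1.032 1.0302261
scene [366.6 213. ] 1.08 1.0751191
scene 218 [[0.492, 0.134, 0.121], [0.498, 0.171, 0.155], [0.507, 0.238, 0.16]]
side [281.8 164.1] 1.242 1.2771127
side [281.8 158.4] 1.232 1.2167428
side [275.6 152.2] 1.269 1.2636002
side [288.4 164.9] 1.195 1.1832976
side 94 [[0.486, 0.124, 0.123], [0.497, 0.142, 0.143], [0.504, 0.228, 0.159]]
```

Run:
```python
from h import *
s=arm.state(); R=Rn.from_euler('xyz',s['eef_rot'],degrees=True).as_matrix()
for n in('scene','side','wrist'):
    g=arm.camera(n); z=g['range_z']; v,u=np.nonzero(z>0); d=z[v,u]; K=g['intrinsics']
    if n=='wrist':
        a=np.c_[u-K[0,2],v-K[1,2]]; r=np.hypot(*a.T)+1e-9; t=np.minimum(r/K[0,0],1.4); q=np.c_[a[:,0]/r*np.tan(t)*d,-a[:,1]/r*np.tan(t)*d,-d]
        P=q@g['mount'][:3,:3].T+g['mount'][:3,3]
    else:
        q=np.c_[(u-K[0,2])/K[0,0]*d,-(v-K[1,2])/K[1,1]*d,-d]
        V=np.linalg.inv(g['view']); P=((q@V[:3,:3].T+V[:3,3])-s['tool_pos'])@R
    m=(abs(P[:,0])<.022)&(abs(P[:,1])<.035)&(P[:,2]<.02)&(P[:,2]>-.1)
    Q=P[m]; o=np.argsort(-Q[:,2])
    print(n,m.sum())
    for lo in np.arange(-.1,.02,.01):
        k=Q[(Q[:,2]>=lo)&(Q[:,2]<lo+.01)]
        if len(k): print('  z %.2f n %d x %.3f..%.3f y %.3f..%.3f'%(lo,len(k),*np.percentile(k[:,0],[5,95]),*np.percentile(k[:,1],[5,95])))
```

```text
scene 520
  z -0.10 n 43 x 0.000..0.018 y -0.033..0.018
  z -0.09 n 31 x -0.005..0.014 y -0.031..0.031
  z -0.08 n 47 x -0.006..0.015 y -0.024..0.030
  z -0.07 n 10 x 0.010..0.013 y -0.005..0.014
  z -0.06 n 17 x 0.007..0.012 y -0.005..0.015
  z -0.05 n 25 x -0.005..0.013 y -0.001..0.016
  z -0.04 n 22 x -0.004..0.011 y -0.005..0.015
  z -0.03 n 33 x -0.020..0.020 y -0.002..0.007
  z -0.02 n 15 x -0.018..0.021 y 0.004..0.006
  z 0.01 n 277 x -0.020..0.020 y -0.017..0.033
side 410
  z -0.10 n 49 x -0.021..0.010 y -0.032..0.035
  z -0.09 n 61 x -0.017..0.007 y -0.030..0.032
  z -0.08 n 64 x -0.018..0.003 y -0.031..0.026
  z -0.07 n 26 x -0.016..-0.005 y -0.015..0.013
  z -0.06 n 25 x -0.014..-0.001 y -0.014..0.010
  z -0.05 n 28 x -0.015..-0.003 y -0.013..0.012
  z -0.04 n 20 x -0.019..-0.006 y -0.014..0.011
  z -0.03 n 14 x -0.019..0.013 y -0.007..0.001
  z -0.02 n 4 x -0.015..0.018 y -0.005..-0.004
  z 0.01 n 119 x -0.019..0.020 y -0.032..0.032
wrist 18221
  z -0.10 n 3225 x -0.006..0.016 y -0.034..0.034
  z -0.09 n 4178 x -0.009..0.012 y -0.033..0.033
  z -0.08 n 2667 x -0.008..0.013 y -0.028..0.030
  z -0.07 n 866 x -0.008..0.011 y -0.009..0.011
  z -0.06 n 598 x 0.006..0.010 y -0.011..0.014
  z -0.05 n 541 x 0.006..0.010 y -0.011..0.013
  z -0.04 n 371 x 0.006..0.010 y -0.010..0.012
  z -0.03 n 547 x 0.008..0.021 y -0.004..0.006
  z 0.01 n 5228 x -0.018..0.020 y -0.031..0.032
```

The fingers really end about 33 mm short of the reported TCP. I'll measure the tip height more finely.

```bash
cat > tips.py <<'E'
from h import *
def cloud(n):
    s=arm.state(); R=Rn.from_euler('xyz',s['eef_rot'],degrees=True).as_matrix()
    g=arm.camera(n); z=g['range_z']; v,u=np.nonzero(z>0); d=z[v,u]; K=g['intrinsics']
    if n=='wrist':
        a=np.c_[u-K[0,2],v-K[1,2]]; r=np.hypot(*a.T)+1e-9; t=np.minimum(r/K[0,0],1.4); q=np.c_[a[:,0]/r*np.tan(t)*d,-a[:,1]/r*np.tan(t)*d,-d]
        P=q@g['mount'][:3,:3].T+g['mount'][:3,3]
    else:
        q=np.c_[(u-K[0,2])/K[0,0]*d,-(v-K[1,2])/K[1,1]*d,-d]
        V=np.linalg.inv(g['view']); P=((q@V[:3,:3].T+V[:3,3])-s['tool_pos'])@R
    return P
E
python3 - <<'E'
from tips import *
for n in('scene','side','wrist'):
    P=cloud(n); m=(abs(P[:,0])<.02)&(abs(P[:,1])>.0075)&(abs(P[:,1])<.016)&(P[:,2]<.01)&(P[:,2]>-.06)
    print(n,np.histogram(P[m,2],np.arange(-.06,.012,.003)))
E
```

```text
scene (array([2, 1, 3, 5, 3, 5, 8, 5, 3, 0, 0, 1, 2, 0, 0, 0, 0, 0, 0, 0, 0, 0,
       0]), array([-6.00000000e-02, -5.70000000e-02, -5.40000000e-02, -5.10000000e-02,
       -4.80000000e-02, -4.50000000e-02, -4.20000000e-02, -3.90000000e-02,
       -3.60000000e-02, -3.30000000e-02, -3.00000000e-02, -2.70000000e-02,
       -2.40000000e-02, -2.10000000e-02, -1.80000000e-02, -1.50000000e-02,
       -1.20000000e-02, -9.00000000e-03, -6.00000000e-03, -3.00000000e-03,
        5.55111512e-17,  3.00000000e-03,  6.00000000e-03,  9.00000000e-03]))
side (array([3, 4, 4, 4, 4, 4, 5, 5, 3, 0, 0, 0, 0, 0, 0, 0, 0, 0, 0, 0, 0, 0,
       0]), array([-6.00000000e-02, -5.70000000e-02, -5.40000000e-02, -5.10000000e-02,
       -4.80000000e-02, -4.50000000e-02, -4.20000000e-02, -3.90000000e-02,
       -3.60000000e-02, -3.30000000e-02, -3.00000000e-02, -2.70000000e-02,
       -2.40000000e-02, -2.10000000e-02, -1.80000000e-02, -1.50000000e-02,
       -1.20000000e-02, -9.00000000e-03, -6.00000000e-03, -3.00000000e-03,
        5.55111512e-17,  3.00000000e-03,  6.00000000e-03,  9.00000000e-03]))
wrist (array([27, 76, 81, 84, 81, 86, 51, 82, 27,  0,  2,  0,  0,  0,  0,  0,  0,
        0,  0,  0,  0,  0,  0]), array([-6.00000000e-02, -5.70000000e-02, -5.40000000e-02, -5.10000000e-02,
       -4.80000000e-02, -4.50000000e-02, -4.20000000e-02, -3.90000000e-02,
       -3.60000000e-02, -3.30000000e-02, -3.00000000e-02, -2.70000000e-02,
       -2.40000000e-02, -2.10000000e-02, -1.80000000e-02, -1.50000000e-02,
       -1.20000000e-02, -9.00000000e-03, -6.00000000e-03, -3.00000000e-03,
        5.55111512e-17,  3.00000000e-03,  6.00000000e-03,  9.00000000e-03]))
```

The tips end 34 mm behind the reported TCP. I'll open, go 32 mm lower and close again.

Emit:
{"name": "arm_command", "arguments": {"increments": [0,0,0,0,0,0,0,0,0,0,0,0,0,0,0,0,0,0,0,0,0,0,0,0], "grip": 0}}

```text
t: 7.52
tool_pos: [0.4953, 0.1844, 0.1359]
eef_rot: [180.0, -0.0, 96.6]
force: [-0.3, 0.2, -1.1]
grip_width: 0.0855
grip_force: 0.0
```

Emit:
{"name": "arm_command", "arguments": {"increments": [0,0,0.05,0,0,0,0.1,0,0,0,0.16,0,0,0,0.16,0,0,0,0.16,0]}}

```text
t: 8.15
tool_pos: [0.4954, 0.1844, 0.1039]
eef_rot: [180.0, 0.0, 96.6]
force: [0.8, -0.1, 0.3]
grip_width: 0.0855
grip_force: 0.0
```

Emit:
{"name": "arm_command", "arguments": {"increments": [0,0,0,0,0,0,0,0,0,0,0,0,0,0,0,0,0,0,0,0,0,0,0,0,0,0,0,0,0,0,0,0], "grip": 1}}

```text
t: 9.15
tool_pos: [0.4955, 0.1845, 0.1041]
eef_rot: [180.0, -0.0, 96.6]
force: [-0.4, -0.6, 1.5]
grip_width: 0.0081
grip_force: 58.4
```

The bar is gripped: 58 N, fingers held apart. Next I work out the arc.

Run:
```python
import numpy as np
r=np.hypot(155,44);a=np.degrees(np.arctan2(44,155))
f=lambda t:np.array([-r*np.cos(np.radians(a+t)),r*np.sin(np.radians(a+t))])
for lo,hi in((0,30),(30,60)):
    print([tuple(((f(t)-f(lo))/200).round(3)) for t in np.linspace(lo,hi,13)[1:]])
```

```text
[(np.float64(0.01), np.float64(0.034)), (np.float64(0.022), np.float64(0.067)), (np.float64(0.035), np.float64(0.099)), (np.float64(0.05), np.float64(0.131)), (np.float64(0.066), np.float64(0.163)), (np.float64(0.083), np.float64(0.193)), (np.float64(0.102), np.float64(0.223)), (np.float64(0.122), np.float64(0.252)), (np.float64(0.143), np.float64(0.28)), (np.float64(0.166), np.float64(0.307)), (np.float64(0.189), np.float64(0.333)), (np.float64(0.214), np.float64(0.358))]
[(np.float64(0.026), np.float64(0.024)), (np.float64(0.053), np.float64(0.047)), (np.float64(0.08), np.float64(0.068)), (np.float64(0.109), np.float64(0.089)), (np.float64(0.138), np.float64(0.108)), (np.float64(0.169), np.float64(0.126)), (np.float64(0.2), np.float64(0.142)), (np.float64(0.232), np.float64(0.157)), (np.float64(0.264), np.float64(0.171)), (np.float64(0.297), np.float64(0.183)), (np.float64(0.33), np.float64(0.194)), (np.float64(0.364), np.float64(0.203))]
```

Emit:
{"name": "arm_command", "arguments": {"increments": [0,0.01,-0.034,0,0,0.022,-0.067,0,0,0.035,-0.099,0,0,0.05,-0.131,0,0,0.066,-0.163,0,0,0.083,-0.193,0,0,0.102,-0.223,0,0,0.122,-0.252,0,0,0.143,-0.28,0,0,0.166,-0.307,0,0,0.189,-0.333,0,0,0.214,-0.358,0]}}

```text
t: 10.65
tool_pos: [0.5357, 0.1893, 0.1759]
eef_rot: [-179.7, -0.0, 96.7]
force: [-8.6, -0.6, 1.8]
grip_width: 0.0085
grip_force: 58.4
```

```bash
cat > chk.py <<'E'
from tips import *
s=arm.state(); print(s['t'],s['tool_pos'],s['eef_rot'],s['force'],s['ft_torque'],s['grip_width'],s['grip_force'])
out=[]
for n,(u,v) in (('scene',(370,220)),('side',(290,160))):
    c=arm.camera(n)
    out.append(cv2.resize(c['color'][v-80:v+80,u-65:u+65,::-1],None,fx=3,fy=3,interpolation=cv2.INTER_CUBIC))
    for x in arm.cut_out(c,'box_left_lid')[:1]:
        v,u=np.nonzero(x['pixels']&(c['range_z']>0)); Q=np.array([px2w(c,a) for a in zip(u,v)])
        X=np.array([np.cos(np.radians(6.65)),np.sin(np.radians(6.65))]); H=np.array([.4955,.1845])+.155*X
        xs=(Q[:,:2]-H)@X; ys=(Q[:,:2]-H)@[-X[1],X[0]]; zs=Q[:,2]-.112
        a=np.degrees(np.arctan2(zs,-xs)); k=np.hypot(xs,zs)>.06; k&=(np.abs(ys)<.105)&(np.hypot(xs,zs)<.2)
        print(n,x['p'],k.sum(),np.percentile(a[k],[5,25,50,75,95]).round(1)); 
cv2.imwrite('pics/c%d.png'%(s['t']*100),np.hstack(out))
E
python3 chk.py; ls pics
```

```text
10.65 [0.53573281 0.1893442  0.17592158] [-1.79701419e+02 -1.88377837e-02  9.66606545e+01] [-8.61998251 -0.6316723   1.84150875] [-6.85389789e-04  1.79484166e+00  8.10472324e-02] 0.008519340141262209 58.37646961212158
scene 0.93 3712 [31.  32.  33.1 34.5 38. ]
side 0.98 705 [30.  31.9 32.7 34.7 43.6]
c1065.png
miss.png
scene1.png
side1.png
w1.png
w2.png
w3.png
```

The lid follows: about 30° once the top-surface offset is taken off, with low forces. Continuing.

Emit:
{"name": "arm_command", "arguments": {"increments": [0,0.026,-0.024,0,0,0.053,-0.047,0,0,0.08,-0.068,0,0,0.109,-0.089,0,0,0.138,-0.108,0,0,0.169,-0.126,0,0,0.2,-0.142,0,0,0.232,-0.157,0,0,0.264,-0.171,0,0,0.297,-0.183,0,0,0.33,-0.194,0,0,0.364,-0.203,0]}}

```text
t: 12.35
tool_pos: [0.6114, 0.1986, 0.22]
eef_rot: [179.8, -0.1, 96.7]
force: [-4.8, 0.4, 8.8]
grip_width: 0.0081
grip_force: 61.6
```

```bash
cat >> chk.py <<'E'
        # plane angle from in-plane fit, independent of the hinge estimate
        q=np.c_[xs,zs][k].astype(np.float32); l=cv2.fitLine(q,cv2.DIST_HUBER,0,.003,.003).ravel(); print('side fit',np.degrees(np.arctan2(abs(l[1]),abs(l[0]))))
X=np.array([np.cos(np.radians(6.65)),np.sin(np.radians(6.65))]); H=np.array([.4955,.1845])+.155*X
d=(s['tool_pos'][:2]-H)@X; z=s['tool_pos'][2]+.0519-.112; print('tool angle',np.degrees(np.arctan2(z,-d))-15.85,'r',np.hypot(d,z))
E
python3 chk.py
```

```text
File "chk.py", line 15
    q=np.c_[xs,zs][k].astype(np.float32); l=cv2.fitLine(q,cv2.DIST_HUBER,0,.003,.003).ravel(); print('side fit',np.degrees(np.arctan2(abs(l[1]),abs(l[0]))))
IndentationError: unexpected indent
```

```bash
python3 - <<'E'
L=open('chk.py').read().split('\n'); i=[k for k,l in enumerate(L) if l.startswith("cv2.imwrite")][0]
w=L.pop(i); j=[k for k,l in enumerate(L) if l.startswith('X=')][0]; L.insert(j,w); open('chk.py','w').write('\n'.join(L))
E
python3 chk.py; ls -t pics|head -1
```

```text
12.35 [0.61138974 0.19858449 0.21997766] [ 1.79799902e+02 -1.35431744e-01  9.66691774e+01] [-4.83986776  0.35897245  8.84636503] [0.07222162 1.34760107 0.08353182] 0.008108691244168655 61.558181047439575
scene 0.81 3486 [62.8 63.7 65.  66.6 70.3]
side fit 60.186256
side 0.86 629 [60.4 60.7 60.9 61.8 71.9]
side fit 61.613815
tool angle 60.692129880708244 r 0.16439164025542866
c1235.png
```

Emit:
{"name": "arm_command", "arguments": {"increments": [0,0,0,0,0,0,0,0,0,0,0,0,0,0,0,0]}}

```text
t: 13.05
tool_pos: [0.6117, 0.1986, 0.22]
eef_rot: [179.7, -0.1, 96.7]
force: [-4.5, 0.1, 8.8]
grip_width: 0.008
grip_force: 61.6
```

```bash
python3 chk.py; ls -t pics|head -1
```

```text
13.05 [0.61165529 0.19861229 0.22002509] [ 1.79743684e+02 -1.34348405e-01  9.66658403e+01] [-4.47382277  0.12708207  8.84485753] [0.11439169 1.17670541 0.09541308] 0.00795421755389484 61.61293029785156
scene 0.93 3494 [62.8 63.8 65.1 66.8 70.7]
side fit 60.004745
side 0.56 638 [60.3 60.5 60.7 61.8 74.3]
side fit 60.930153
tool angle 60.786482192505524 r 0.16437585032407837
c1305.png
```

View pics/c1305.png

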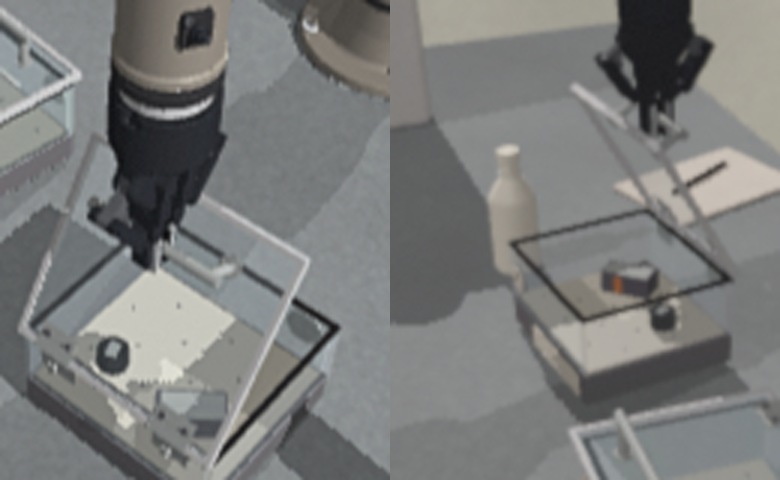

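Run:
```python
from tips import *
# bar position from the wrist/scene/side clouds vs. expected, and lid top plane from all clouds, in box section coords
s=arm.state(); R=Rn.from_euler('xyz',s['eef_rot'],degrees=True).as_matrix()
X=np.array([np.cos(np.radians(6.65)),np.sin(np.radians(6.65))]); H=np.array([.4955,.1845])+.155*X
for n in('scene','side','wrist'):
    P=cloud(n)@R.T+s['tool_pos']; x=(P[:,:2]-H)@X; y=(P[:,:2]-H)@[-X[1],X[0]]; z=P[:,2]-.112
    m=(np.abs(y)<.062)&(np.abs(y)>.022)&(np.hypot(x+.0394,z-.1562)<.02)
    print(n,'bar',m.sum(),np.median(x[m]),np.median(z[m]),np.percentile(z[m],[5,95]))
    a=np.radians(60); u=-x*np.cos(a)+z*np.sin(a); w=x*np.sin(a)+z*np.cos(a)
    k=(np.abs(y)<.1)&(np.abs(w-.005)<.012)&(u>.03)&(u<.188)
    if k.sum()>50:
        p=np.polyfit(u[k],w[k],1); p=np.polyfit(u[k][abs(np.polyval(p,u[k])-w[k])<.004],w[k][abs(np.polyval(p,u[k])-w[k])<.004],1)
        print('  lid',k.sum(),'angle',60+np.degrees(np.arctan(p[0])),'offset at u=.1',np.polyval(p,.1), 'max u',u[k].max())
```

```text
scene bar 119 -0.03564870200958305 0.15828357048357322 [0.14982673 0.16042349]
  lid 4080 angle 60.43287719584449 offset at u=.1 0.009847164542395086 max u 0.18797396156405344
side bar 61 -0.044097384395525976 0.1544036044916569 [0.14659645 0.16025375]
  lid 511 angle 60.56039600083436 offset at u=.1 0.0010495605298029896 max u 0.18797375945987707
wrist bar 3483 -0.03881729563732857 0.15978161328780954 [0.15089797 0.1616027 ]
  lid 29209 angle 60.509571249260574 offset at u=.1 0.010423113408134442 max u 0.18799718224854145
```

The picture shows the fingers on the bar at about (155,250) left and (655,115) right, with the lid standing up and the block and mount undisturbed. The plane fits give 60.5°. I'll trim 1.2 mm back, then hold.

Emit:
{"name": "arm_command", "arguments": {"increments": [0,-0.003,0,0,0,-0.006,0.001,0,0,-0.006,0.001,0,0,-0.006,0.001,0,0,-0.006,0.001,0,0,-0.006,0.001,0]}}

```text
t: 14.15
tool_pos: [0.6104, 0.1985, 0.2197]
eef_rot: [179.8, -0.1, 96.7]
force: [-4.3, 0.2, 7.9]
grip_width: 0.0083
grip_force: 61.6
```

Run:
```python
from tips import *
s=arm.state(); R=Rn.from_euler('xyz',s['eef_rot'],degrees=True).as_matrix(); print(s['joint_vel'].round(2),s['force'],s['grip_force'],s['grip_width'])
X=np.array([np.cos(np.radians(6.65)),np.sin(np.radians(6.65))]); H=np.array([.4955,.1845])+.155*X
P=cloud('wrist')@R.T+s['tool_pos']; x=(P[:,:2]-H)@X; y=(P[:,:2]-H)@[-X[1],X[0]]; z=P[:,2]-.112
a=np.radians(60); u=-x*np.cos(a)+z*np.sin(a); w=x*np.sin(a)+z*np.cos(a)
k=(np.abs(y)<.1)&(np.abs(w-.009)<.01)&(u>.03)&(u<.188); p=np.polyfit(u[k],w[k],1); q=abs(np.polyval(p,u)-w)<.004; p=np.polyfit(u[k&q],w[k&q],1)
ang=60+np.degrees(np.arctan(p[0])); print(ang)
if abs(ang-60)<1.5 and s['grip_force']>40: print(arm.finish_job())
```

```text
[-0.07  0.09 -0.03  0.02  0.13 -0.01 -0.06] [-4.28440047  0.21226615  7.8797742 ] 61.57880365848541 0.008253624523197235
60.04506850483217
the job is handed in; nothing more can be done
None
```

The job is handed in: the sawn specimen is in the left box, and the gripper is still holding that lid's handle with the lid steady at 60.0° (measured from the wrist camera); I did not touch the other box, the contents or the bench items.

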